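# Leak-check a battery module seam and hold the reference valve at mid-travel

## Task

Leak-check the battery module: take the pen-like sniffer probe out of its stand and, holding it nose down, run its tip slowly (no faster than 40 mm/s) and steadily along the whole open seam on top of the module, no more than 5 mm above it or touching it lightly, from the end with the raised terminal block to the plain end. Then, with the probe's tip, press the spring-loaded stem of the reference-gas valve down to mid-travel, where the shoulder on the stem is level with the rim of its housing, and finish while still gripping the probe and holding the stem there. Do not lean hard on the module, and leave the other things on the bench where they are.

Things in the scene. Friction and masses are not known exactly. Their poses are not given: they have to be found in the camera images.
- module: Fixed battery module, two long rails with thin metal cell plates between, 150 x 240 mm on a 180 x 270 mm base plate; flat top 97 mm above the bench. Origin: under its centre; x across (away from the robot, yaw within 0.45 rad), y along, z up. Its only open seam, a groove 6 mm wide and 5 mm deep, 170 mm long, runs along y at x = -45 mm, beside the rail on the robot's side.
- seam_start (a point): Point on the seam's centre line at the height of the module's top, 5 mm inside the seam's +y end, where the terminal block stands (34 x 22 mm in x and y, 28 mm above the top with its stud, centred 27 mm beyond this point). Nothing else within 80 mm of the seam rises above the top. Axes as the module's.
- seam_end (a point): Same at the seam's plain (-y) end, 160 mm from seam_start; axes as the module's.
- stand: Grey block 80 x 80 x 60 mm high, fixed to the bench, with a 16 mm wide vertical through-hole in the middle of its top in which the probe stands. Either left or right of the module. Origin: centre of its underside, z up.
- probe: Loose sniffer probe, about 0.15 kg, 150 mm long, starts upright, nose down in the stand. Origin: its tip; z from the tip to the handle's end; x, y square to the handle's flats. Nose: steel rod, 12 mm thick, 50 mm long, tapering to 8 mm at the flat tip. Handle: white, square 26 x 26 mm, 50 to 150 mm above the tip. In the stand the tip is 10 mm and the handle 60 to 160 mm above the bench.
- probe_tip (a point): The centre of the probe's tip (same point as the probe's origin).
- valve: Reference-gas valve fixed to the bench, on the other side of the module than the stand: base 90 x 90 x 12 mm, round metal housing 68 mm in diameter narrowing to 52 mm at its flat rim, 70 mm above the bench; a short pipe stub on its +x side. Origin: centre of its underside, z up. It carries the stem.
- stem (a joint): Travel of the valve's spring stem, m: 0 = fully up (as found), grows as it is pressed straight down, 0.016 = fully down. Mid-travel is 0.008, the stem's shoulder level with the housing's rim. Springs back when let go. Force: 2.4 N to start, plus 0.6 N per mm (about 7 N at mid-travel, 12 N at the bottom).
- stem_top (a point): Centre of the stem's flat top, moves with it; 88 mm above the bench when up, 80 mm at mid-travel. The stem is a black cap 24 mm in diameter, 10 mm high, on a brass shank 30 mm in diameter; the step between them is the shoulder, 8 mm above the rim when the stem is up.
- screwdriver: Bystander: a screwdriver lying on the bench beyond the stand and valve. Leave alone.
- plug: Bystander: a service plug, block 50 x 70 x 30 mm with a bail on top, 57 mm high in all. Leave alone.
- busbar: Bystander: a flat copper bar 25 x 120 x 5 mm with two holes, lying beyond the module. Leave alone.
There are look-alikes about, which are no part of the job. Of the things shaped like the probe, the white one is meant. Leave any pink or turquoise look-alike of the valve alone.

How it is judged:
By the outcome, as a careful person would: the job done as asked, in the order asked, and still so for the second after the job is handed in, while the arm keeps its last pose, push and grip.
It also fails if it takes over 61 s, if anything falls off the work surface, if the arm or the gripper's body presses on something with over 40 N, if the wrist force passes 120 N, or if a joint passes its speed limit or range.

## Robot

A 6-joint arm with a two-finger parallel gripper is mounted at the origin on the work surface. World frame = base frame: x ahead of the robot, y to its left, z up, the work surface at z = 0. Lengths are in m, angles in rad, forces in N, time in s.
With the tool pointing down it reaches from about 0.225 to 0.875 m from the base axis. Payload 3.4 kg.
Tool frame: the origin (TCP) lies on the mounting face of the last link; the fingertips stand 173 mm ahead of it and the grasp point (between the pads) lies 155 mm ahead of it; z points along the fingers, y is the line along which they close (so a half turn about z gives the same grasp; the last joint's range is limited). The gripper opens to 85 mm and grips with 20 to 120 N. Pads are 22 mm wide; open, the fingers measure 114 mm over their backs; the gripper's body (76 mm by 85 mm) begins 54 mm behind the grasp point. The pads swing forward as they close: fully open they stand 13 mm farther back than shut.
Start: joints at [1.202, 0.276, 1.505, -0, 1.361, -0.121], TCP at [0.141, 0.557, 0.405] pointing down, gripper open.
Joint ranges: [-2.89, 2.89], [-0.75, 2.08], [0.22, 2.7], [-1.18, 4.32], [0.11, 2.71], [-2.7, 2.7]. Speed limits (rad/s): [2.57, 2.57, 3.14, 3.14, 3.14, 3.14].

## Interface

Orientations are given as a unit quaternion [w, x, y, z].
In Python, from rig import manip gives the robot as it stands.
- The arm moves only by the tool carry_out, never from a script. Its arguments are lists of equal length, an entry for each row: "linear": the shift along the world's x, y, z each as a share of 500 mm, from -1 to 1, a list of three; "angular": the turn, a rotation vector about the world's x, y, z each as a share of 0.08 rad, from -1 to 1, a list of three; "hand": the opening, from 0 (shut) to 1 (fully open). In form: {"linear": [[x, y, z], ...], "angular": [[rx, ry, rz], ...], "hand": [hand, ...]}. A call has 1 to 8 rows; each row shifts and turns the commanded pose from where the row before left it; what a row does not reach is not made up. A row lasts 1/12 s, in which the tool goes at most 41.7 mm and 7.16 degrees, less where a joint would pass 70% of its speed; a pose out of reach is approached as far as the arm can. A call with a number of a shift or a turn outside -1 to 1 is refused whole. A call with a gripper value outside its range is refused whole. The fingers move at their own pace and stop on an object; "force" is the grip in N (left out, the last holds). Time passes only in rows, so rows that do not move let the fingers close. It gives the time, the measured TCP pose, the force, the opening and the grip force at its end, in the units of the state.
- manip.get_state(): the state, without advancing time (a new reading comes with each control period).
- manip.get_image(name): name is "side" or "top"; returns the picture (420x560x3 uint8, red, green, blue); there is no depth.
- manip.camera_params(name): a dict with "fx", "fy", "cx", "cy" (pixels), "k1" (the pictures are not rectified: a ray, as slopes to the right and down, at radius r is drawn at 1 + k1 r^2 times it, then the intrinsics apply), "view" (4x4, takes a point from world to camera coordinates). Camera axes: x right, y down, z forward; pixel columns grow to the right and rows downward; lengths in m; the calibration is good to about 2 mm. A picture is of the moment at which its call begins. camera_params takes no time and is no camera call.
- manip.sign_off(): hands the job in; it is judged then, once.
The state is a dict: "clock": time; "qpos": joint angles; "qd": joint speeds; "effort": joint torques, N m; "position": TCP position; "ee_rot": TCP orientation; "contact_force": force on the tool from outside, world axes, zero at the start; "moment": the same for the moment, N m; "width": finger opening in m; "gripper_force": force on a finger pad.
Only numpy, scipy, OpenCV 4.12 (cv2) and the standard library are available. Lean on these libraries where they do the work, as an engineer would, in place of code of your own. Each camera call takes 0.05 s, during which the arm holds its last target. There are 200 camera calls.

## Working session

There is one attempt and no reset: what is moved stays moved. The work goes in short steps, Python scripts to look and compute and a tool call to move; the robot and the scene stay as the last step left them, time stands still between calls to the robot, and variables do not carry over. Pictures are saved under pics/ and viewed, at most 10 in all, crops included, and the job is handed in when it is done.

Besides the shell and the picture viewer there is one more tool, called as name(argument=value, ...) on one line, values as JSON. carry_out: Moves the arm, as the interface text tells. Its arguments: {"type":"object","properties":{"linear":{"type":"array"},"angular":{"type":"array"},"hand":{"type":"array"},"force":{"type":"number"}},"required":["linear","angular","hand"]}

```bash
mkdir -p pics
cat > h.py <<'E'
import numpy as np, cv2
from rig import manip
def ray(name,px):
    p=manip.camera_params(name); K=np.array([[p['fx'],0,p['cx']],[0,p['fy'],p['cy']],[0,0,1.]])
    u=((px[0]-p['cx'])/p['fx'],(px[1]-p['cy'])/p['fy']); d=np.array(u)
    for _ in range(20): d=np.array(u)/(1+p['k1']*(d@d))
    V=np.array(p['view']); R=V[:3,:3]; return -R.T@V[:3,3], R.T@np.array([d[0],d[1],1.])
def onz(name,px,z):
    o,d=ray(name,px); return o+d*(z-o[2])/d[2]
def proj(name,X):
    p=manip.camera_params(name); V=np.array(p['view']); c=V[:3,:3]@np.array(X)+V[:3,3]
    s=c[:2]/c[2]; s=s*(1+p['k1']*(s@s)); return s*[p['fx'],p['fy']]+[p['cx'],p['cy']]
def save(name,f):
    im=manip.get_image(name); cv2.imwrite('pics/'+f,im[:,:,::-1]); return im
E
python3 - <<'E'
from h import *
for n in('top','side'):
    save(n,n+'0.png'); o,d=ray(n,(280,210)); print(n,o.round(3),d.round(3),manip.camera_params(n)['fx'])
print(manip.get_state())
E
```

```text
top [ 0.443 -0.013  1.209] [ 0.087  0.023 -0.996] 434.0301091022342
side [ 0.168 -0.573  0.727] [ 0.405  0.611 -0.68 ] 396.2473349007356
{'clock': 0.1, 'qpos': array([ 1.20200156e+00,  2.76521592e-01,  1.50602382e+00, -9.82080829e-06,
        1.36071537e+00, -1.21011641e-01]), 'qd': array([-7.94222023e-04, -1.24946771e-03, -1.93512998e-03,  3.38762531e-04,
       -8.28441581e-04,  5.16253653e-05]), 'effort': array([ 9.49864116e-04, -4.17695689e+01, -2.46406603e+01,  8.72143164e-05,
        5.69685173e-03,  1.75544848e-06]), 'position': array([0.14096323, 0.5572486 , 0.40392489]), 'ee_rot': array([-1.97571340e-04,  1.23573803e-01,  9.92335034e-01, -8.10342325e-04]), 'contact_force': array([-0.23203859,  0.05989945, -0.10339769]), 'moment': array([ 0.01755289, -0.0139648 ,  0.00283475]), 'gripper_force': 0.0, 'width': 0.08501584969455987}
```

View pics/top0.png

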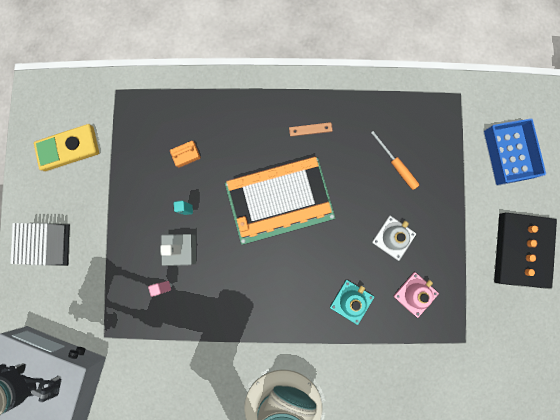

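View pics/side0.png

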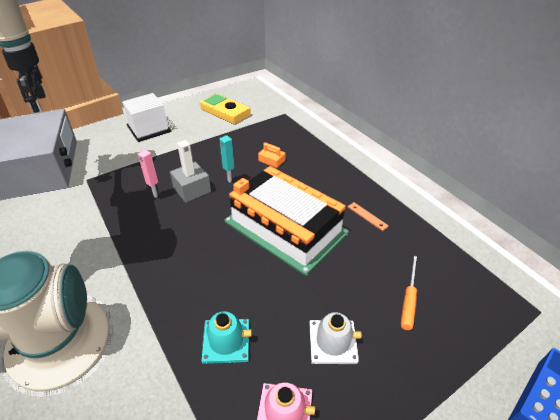

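Top view: the things that could be taken for the probe are white (166,250) in the grey stand (179,249), pink (160,289) and turquoise (182,207). I choose the white one. Valve candidates are grey-metal (396,238), turquoise (352,301) and pink (416,294), and I choose the grey one. The terminal block is at about (242,222), at the module's left (+y) end. Next I check close crops.

Run:
```python
from h import *
t=cv2.imread('pics/top0.png'); s=cv2.imread('pics/side0.png')
def c(im,x,y,w,h,k): return cv2.resize(im[y:y+h,x:x+w],None,fx=k,fy=k,interpolation=cv2.INTER_CUBIC)
C=np.zeros((600,800,3),np.uint8)
a=c(t,220,150,120,100,4); C[:400,:480]=a
b=c(t,150,225,50,50,4);C[400:600,:200]=b
b=c(t,370,213,50,50,4);C[400:600,200:400]=b
b=c(s,165,135,50,66,6);C[:396,490:790]=b
b=c(s,305,308,60,48,4);C[400:592,420:660]=b
cv2.imwrite('pics/c0.png',C)
hsv=cv2.cvtColor(t,cv2.COLOR_BGR2HSV)
# probe handle: brightest white blob in top & side
for n,im,(x,y,w,h) in(('top',t,(150,225,50,50)),('side',s,(165,135,50,45))):
    g=im[y:y+h,x:x+w].min(2); print(n,np.sort(g.ravel())[-120::20])
    m=(g>190).astype(np.uint8); k,l,st,ce=cv2.connectedComponentsWithStats(m)
    for i in range(1,k):
        if st[i,4]>10: print(n,st[i]+[x,y,0,0,0],ce[i]+[x,y])
for p in[(0.3,0.3,0.16)]: print(proj('top',p))
```

```text
top [180 208 234 249 250 251]
top [161 245  10  11 109] [165.5412844  249.95412844]
side [223 224 226 231 253 254]
side [165 135  50  42 758] [183.57651715 148.42216359]
[159.78368798 305.08557738]
```

View pics/c0.png

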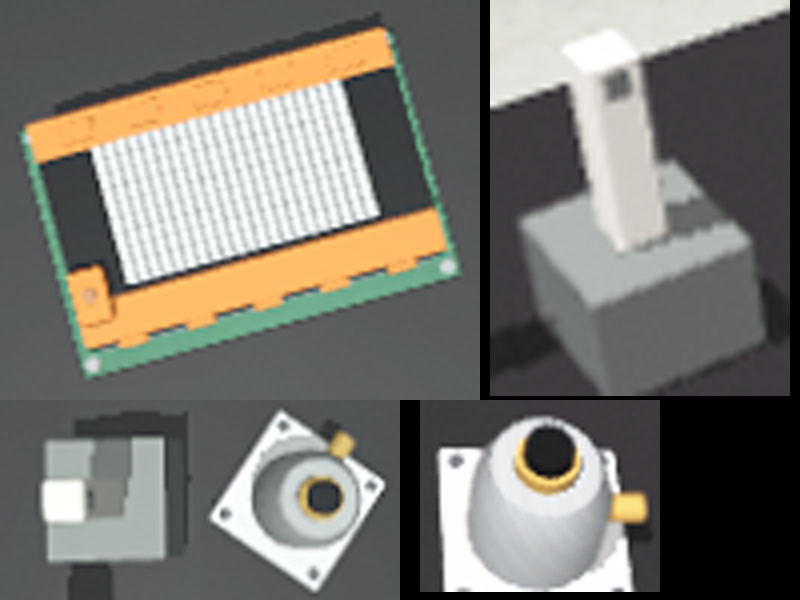

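The crop shows the white probe end at top (165.7,250) in the grey stand. The terminal block is at (242.5,223.5), and the grey valve's black cap is at (401,237). Next I measure these by mask and ray.

Run:
```python
from h import *
np.set_printoptions(precision=4,suppress=True)
t=cv2.imread('pics/top0.png'); s=cv2.imread('pics/side0.png')
def blob(im,m,x,y,w,h):
    M=np.zeros(m.shape,np.uint8); M[y:y+h,x:x+w]=m[y:y+h,x:x+w]
    k,l,st,ce=cv2.connectedComponentsWithStats(M); i=1+np.argmax(st[1:,4]); 
    pts=np.argwhere(l==i)[:,::-1].astype(np.float32); return pts,ce[i],st[i]
def rect(n,pts,z):
    W=np.array([onz(n,p,z)[:2] for p in pts]); (c,wh,a)=cv2.minAreaRect((W*1000).astype(np.float32)); return np.array(c)/1000,np.array(wh),a, W.mean(0)
tm=t.min(2)
p,_,st=blob(t,(tm>200).astype(np.uint8),150,235,27,35); print('probe end',rect('top',p,.16))
H=cv2.cvtColor(t,cv2.COLOR_BGR2HSV)
sg=((tm>110)&(tm<190)).astype(np.uint8); p,_,st=blob(t,sg,158,230,36,37); print('stand',st,rect('top',p,.06))
for n,im,box in(('top',t,(390,225,22,24)),('side',s,(327,312,20,16))):
    p,c,st=blob(im,(im.max(2)<50).astype(np.uint8),*box); print('cap',n,st,c,onz(n,c,.088))
    if n=='side': cc=c
    H2=cv2.cvtColor(im,cv2.COLOR_BGR2HSV)
    b=((H2[...,1]>110)&(H2[...,0]>10)&(H2[...,0]<32)).astype(np.uint8)
    if n=='top':
        p,c,st=blob(im,b,*box); print('brass',n,st,c)
p,_,st=blob(t,(tm>100).astype(np.uint8),235,165,85,60); print('plates',rect('top',p,.097))
og=((H[...,0]>8)&(H[...,0]<25)&(H[...,1]>100)&(H[...,2]>100)).astype(np.uint8)
p,_,st=blob(t,og,220,150,105,42); print('far rail',st,rect('top',p,.097))
p,_,st=blob(t,og,230,195,110,50); print('near rail',st,rect('top',p,.097))
# hand picked corners, top
for nm,(x,y),z in[('farL',(25,125),.097),('farR',(388,28),.097),('nearR-tip',(447,250),.097),('nearRinner',(437,208),.097),('platesNL',(128,285),.097),('platesNR',(380,215),.097),('plFL',(92,150),.097),('plFR',(343,80),.097),('farInL',(38,160),.097),('farInR',(395,68),.097),('blk c',(90,296),.125),('green NL',(92,375),.01),('green NR',(458,275),.01)]:
    print(nm,onz('top',(220+x/4-.4,150+y/4-.4),z))
# side hand crop of module, probe side check
cv2.imwrite('pics/c1.png',cv2.resize(s[160:275,220:355],None,fx=5.2,fy=5.2,interpolation=cv2.INTER_CUBIC))
```

```text
probe end (array([0.4337, 0.2894]), array([24.5033, 22.4068]), 1.7126286029815674, array([0.4338, 0.2893]))
stand [160 234  32  32 797] (array([0.4336, 0.2919]), array([82.7464, 83.2096]), 3.4894349575042725, array([0.4349, 0.2872]))
cap top [397 236   1   3   3] [397. 237.] [ 0.4748 -0.2912  0.088 ]
brass top [395 233   5   9  19] [396.5263 236.8947]
cap side [332 315  11  12 115] [336.9217 320.6957] [ 0.472 -0.305  0.088]Traceback (most recent call last):
  File "<stdin>", line 21, in <module>
  File "<stdin>", line 9, in rect
  File "h.py", line 9, in onz
    o,d=ray(name,px); return o+d*(z-o[2])/d[2]
        ~~~^^^^^^^^^
  File "h.py", line 4, in ray
    p=manip.camera_params(name); K=np.array([[p['fx'],0,p['cx']],[0,p['fy'],p['cy']],[0,0,1.]])
ValueError: time passes only in moves, steps and waits
```

```bash
python3 - <<'E'
s=open('h.py').read()
s=s.replace("def ray","import functools\n@functools.lru_cache\ndef cp(n): return manip.camera_params(n)\ndef ray",1).replace("p=manip.camera_params(name)","p=cp(name)")
open('h.py','w').write(s)
E
python3 - <<'E'
from h import *
np.set_printoptions(precision=4,suppress=True)
t=cv2.imread('pics/top0.png'); s=cv2.imread('pics/side0.png')
def blob(im,m,x,y,w,h):
    M=np.zeros(m.shape,np.uint8); M[y:y+h,x:x+w]=m[y:y+h,x:x+w]
    k,l,st,ce=cv2.connectedComponentsWithStats(M); i=1+np.argmax(st[1:,4]); 
    return np.argwhere(l==i)[:,::-1].astype(np.float32),ce[i],st[i]
def rect(n,pts,z):
    W=np.array([onz(n,p,z)[:2] for p in pts]); (c,wh,a)=cv2.minAreaRect((W*1000).astype(np.float32)); return np.array(c)/1000,np.array(wh),a, W.mean(0)
tm=t.min(2)
H=cv2.cvtColor(t,cv2.COLOR_BGR2HSV)
p,c,st=blob(t,(t.max(2)<75).astype(np.uint8),394,231,13,13); print('cap',st,c,onz('top',c,.088))
p,_,st=blob(t,(tm>90).astype(np.uint8),235,165,85,60); print('plates',rect('top',p,.097))
og=((H[...,0]>8)&(H[...,0]<25)&(H[...,1]>100)&(H[...,2]>100)).astype(np.uint8)
p,_,st=blob(t,og,220,150,105,42); print('far rail',st,rect('top',p,.097))
p,_,st=blob(t,og,230,195,110,50); print('near rail',st,rect('top',p,.097))
for nm,(x,y),z in[('farL',(25,125),.097),('farR',(388,28),.097),('nearR-tip',(447,250),.097),('nearRinner',(437,208),.097),('platesNL',(128,285),.097),('platesNR',(380,215),.097),('plFL',(92,150),.097),('plFR',(343,80),.097),('farInL',(38,160),.097),('farInR',(395,68),.097),('blk c',(90,296),.125),('green NL',(92,375),.01),('green NR',(458,275),.01)]:
    print(nm,onz('top',(220+x/4-.4,150+y/4-.4),z))
cv2.imwrite('pics/c1.png',cv2.resize(s[160:275,220:355],None,fx=5.2,fy=5.2,interpolation=cv2.INTER_CUBIC))
E
```

```text
cap [397 234   8   7  50] [400.62 236.9 ] [ 0.4751 -0.3007  0.088 ]
plates (array([0.5933, 0.0125]), array([117.4511, 225.2319]), 16.11175537109375, array([0.5904, 0.0229]))
far rail [226 157  92  34 941] (array([0.6364, 0.0348]), array([ 28.0212, 242.1496]), 16.275341033935547, array([0.6369, 0.0353]))
near rail [ 237  202   94   35 1236] (array([0.5154, 0.0017]), array([ 55.06  , 241.9028]), 10.44533634185791, array([0.5158, 0.0077]))
farL [0.6147 0.1549 0.097 ]
farR [ 0.6813 -0.0801  0.097 ]
nearR-tip [ 0.5367 -0.119   0.097 ]
nearRinner [ 0.5638 -0.1124  0.097 ]
platesNL [0.5116 0.0857 0.097 ]
platesNR [ 0.5588 -0.0757  0.097 ]
plFL [0.5988 0.1109 0.097 ]
plFR [ 0.6465 -0.0511  0.097 ]
farInL [0.5919 0.1458 0.097 ]
farInR [ 0.6549 -0.0848  0.097 ]
blk c [0.5027 0.107  0.125 ]
green NL [0.4544 0.1172 0.01  ]
green NR [ 0.5268 -0.135   0.01  ]
```

View pics/c1.png

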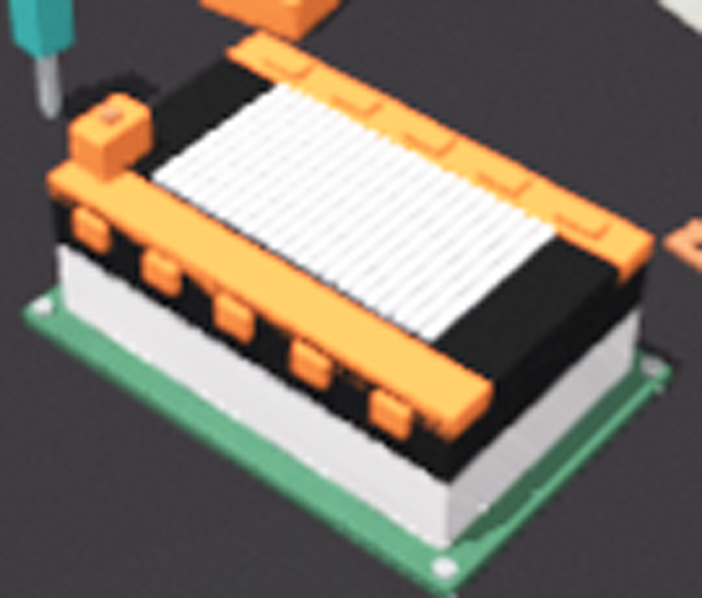

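The side crop shows the seam as the dark line beside the near rail, with the terminal block at its left end. The measurements agree with the sizes given:
- **Module:** centre (0.576, 0.0166), yaw 0.281. From this, seam_start is about (0.5106, 0.081) and seam_end about (0.555, -0.0728).
- **Valve:** (0.475, -0.301).
- **Probe:** (0.434, 0.290), yaw about 2°.

I start moving.

carry_out(linear=[[0.049,-0.0445,0],[0.049,-0.0445,0],[0.049,-0.0445,0],[0.049,-0.0445,0],[0.049,-0.0445,0],[0.049,-0.0445,0],[0.049,-0.0445,0],[0.049,-0.0445,0]], angular=[[0,0,0.44],[0,0,0.44],[0,0,0.44],[0,0,0.44],[0,0,0.44],[0,0,0.44],[0,0,0.44],[0,0,0.44]], hand=[1,1,1,1,1,1,1,1], force=60)

```text
clock: 0.77
position: [0.3378, 0.3781, 0.4044]
ee_rot: [-0.0, -0.018, 1.0, -0.0]
contact_force: [0.3, 0.3, -0.2]
width: 0.0853
gripper_force: 0.0
```

carry_out(linear=[[0.049,-0.0445,0],[0.049,-0.0445,0],[0.049,-0.0445,0],[0.049,-0.0445,0],[0,0,0],[0,0,0],[0,0,0]], angular=[[0,0,0],[0,0,0],[0,0,0],[0,0,0],[0,0,0],[0,0,0],[0,0,0]], hand=[1,1,1,1,1,1,1])

```text
clock: 1.35
position: [0.4348, 0.2904, 0.4043]
ee_rot: [-0.001, -0.017, 1.0, 0.0]
contact_force: [0.4, 0.2, 0.2]
width: 0.0853
gripper_force: 0.0
```

carry_out(linear=[[-0.002,0,-0.065],[0,0,-0.065],[0,0,-0.065],[0,0,-0.064],[0,0,0],[0,0,0]], angular=[[0,0,0],[0,0,0],[0,0,0],[0,0,0],[0,0,0],[0,0,0]], hand=[1,1,1,1,1,1])

```text
clock: 1.85
position: [0.4326, 0.2911, 0.2742]
ee_rot: [-0.002, -0.018, 1.0, -0.001]
contact_force: [0.9, 0.8, 0.4]
width: 0.0856
gripper_force: 0.0
```

carry_out(linear=[[0,0,0],[0,0,0],[0,0,0],[0,0,0],[0,0,0],[0,0,0],[0,0,0],[0,0,0]], angular=[[0,0,0],[0,0,0],[0,0,0],[0,0,0],[0,0,0],[0,0,0],[0,0,0],[0,0,0]], hand=[0,0,0,0,0,0,0,0], force=60)

```text
clock: 2.52
position: [0.4344, 0.2905, 0.2764]
ee_rot: [0.001, -0.017, 1.0, 0.0]
contact_force: [-1.2, -0.0, 6.6]
width: 0.025
gripper_force: 58.8
```

carry_out(linear=[[0,0,0.02],[0,0,0.04],[0,0,0.06],[0,0,0.06],[0,0,0.06],[0,0,0.05],[0,0,0],[0,0,0]], angular=[[0,0,0],[0,0,0],[0,0,0],[0,0,0],[0,0,0],[0,0,0],[0,0,0],[0,0,0]], hand=[0,0,0,0,0,0,0,0])

```text
clock: 3.18
position: [0.4341, 0.2904, 0.4217]
ee_rot: [0.001, -0.017, 1.0, 0.001]
contact_force: [-0.3, 0.0, -1.6]
width: 0.0254
gripper_force: 59.3
```

Run:
```python
from h import *
s=save('side','side1.png');t=save('top','top1.png')
st=manip.get_state(); P=st['position']; print(P,st['contact_force'],st['width'],st['ee_rot'])
tip=P-[0,0,.2655]; a=proj('side',tip); b=proj('top',tip); print('tip proj',a,b)
for n,q in(('start',(.5106,.081,.097)),('end',(.555,-.0728,.097)),('stem',(.475,-.301,.088)),('blk',(.5032,.107,.125))): print(n,proj('side',q),proj('top',q))
s=s[:,:,::-1]; x,y=int(a[0]),int(a[1]); c=s[y-75:y+25,x-60:x+60]
cv2.imwrite('pics/c2.png',cv2.resize(c,None,fx=6,fy=6,interpolation=cv2.INTER_CUBIC)); print('crop',x-60,y-75)
```

```text
[0.43347428 0.29013152 0.41900302] [ 0.24260241  0.73411288 -1.85024382] 0.025622127347858882 [-1.24856484e-03 -1.68252588e-02  9.99857530e-01 -5.20279479e-04]
tip proj [182.86182746 144.81153302] [165.94270244 250.07026792]
start [249.3205733  194.40796766] [253.42874416 221.260537  ]
end [300.68478887 224.77954618] [313.46125963 204.80329426]
stem [336.83202771 318.32517252] [400.73150576 236.94940491]
blk [240.79711944 180.89871968] [242.08728327 223.38065387]
crop 122 69
```

View pics/c2.png

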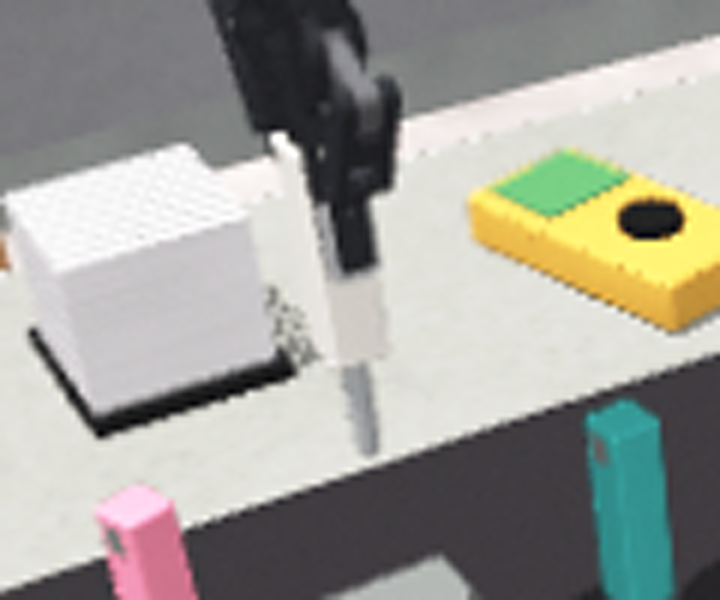

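The picture shows the probe vertical in the fingers, with its tip at (183.3,144.1) against a predicted (182.9,144.8). The TCP-to-tip offset of 265.5 mm therefore holds.

carry_out(linear=[[0.012,-0.033,0],[0.02,-0.054,0],[0.022,-0.06,0],[0.022,-0.06,0],[0.022,-0.06,0],[0.022,-0.06,0],[0.02,-0.054,0],[0.0125,-0.029,0]], angular=[[0,0,0],[0,0,0],[0,0,0],[0,0,0],[0,0,0],[0,0,0],[0,0,0],[0,0,0]], hand=[0,0,0,0,0,0,0,0])

```text
clock: 3.95
position: [0.5106, 0.0826, 0.4179]
ee_rot: [-0.002, -0.016, 1.0, -0.001]
contact_force: [0.1, 0.2, -1.7]
width: 0.0257
gripper_force: 59.2
```

carry_out(linear=[[0,0,-0.02],[0,0,-0.035],[0,0,-0.03],[0,0,-0.014],[0,0,0],[0,0,0],[0,0,0],[0,0,0]], angular=[[0,0,0],[0,0,0],[0,0,0],[0,0,0],[0,0,0],[0,0,0],[0,0,0],[0,0,0]], hand=[0,0,0,0,0,0,0,0])

```text
clock: 4.62
position: [0.5105, 0.0858, 0.3715]
ee_rot: [0.001, -0.017, 1.0, 0.0]
contact_force: [0.5, 0.3, -0.8]
width: 0.0253
gripper_force: 59.3
```

Run:
```python
from h import *
s=save('side','side2.png')
st=manip.get_state(); P=st['position']; print(P,st['contact_force'],st['width'],st['ee_rot'])
a=proj('side',(.5095,.0848,.1055)); print('tip proj',a,proj('side',(.5095,.0848,.097)))
x,y=int(a[0]),int(a[1]); c=s[y-50:y+50,x-60:x+60,::-1]
cv2.imwrite('pics/c3.png',cv2.resize(c,None,fx=6,fy=6,interpolation=cv2.INTER_CUBIC)); print('crop',x-60,y-50)
```

```text
[0.51051979 0.08568821 0.37153703] [ 0.88128225  0.57347631 -1.30877261] 0.02528017924892078 [ 8.41597908e-04 -1.70784521e-02  9.99853794e-01  8.84379985e-05]
tip proj [247.98447056 191.06376215] [248.1554361  193.71978142]
crop 187 141
```

View pics/c3.png

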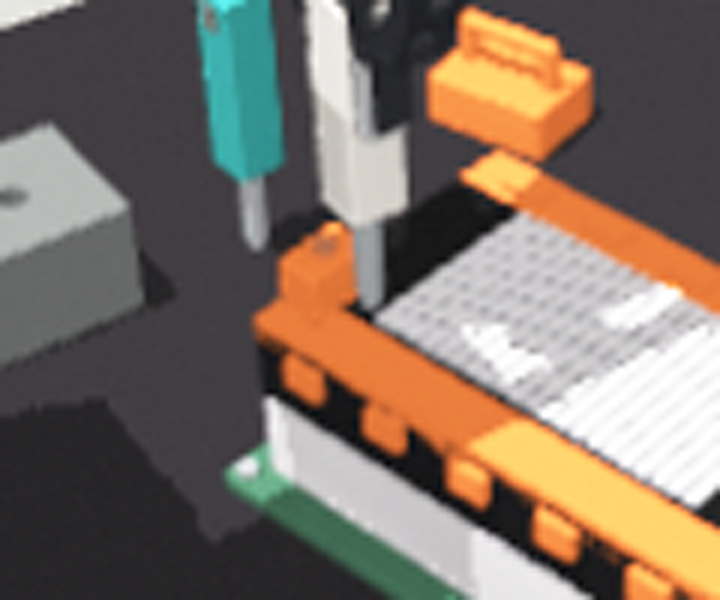

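The picture shows the tip at (248.4,191.9), on the seam line at the block end and matching the prediction within 1 px. I now touch down gently to find the height.

carry_out(linear=[[0,0,-0.004],[0,0,-0.004],[0,0,-0.003],[0,0,0],[0,0,0]], angular=[[0,0,0],[0,0,0],[0,0,0],[0,0,0],[0,0,0]], hand=[0,0,0,0,0])

```text
clock: 5.08
position: [0.5102, 0.0854, 0.3651]
ee_rot: [-0.0, -0.017, 1.0, 0.0]
contact_force: [-0.2, 1.0, -1.7]
width: 0.0253
gripper_force: 59.3
```

carry_out(linear=[[0,0,-0.003],[0,0,0],[0,0,0]], angular=[[0,0,0],[0,0,0],[0,0,0]], hand=[0,0,0])

```text
clock: 5.33
position: [0.5103, 0.0854, 0.3636]
ee_rot: [-0.0, -0.017, 1.0, 0.0]
contact_force: [0.1, 0.5, -1.4]
width: 0.0253
gripper_force: 59.3
```

carry_out(linear=[[0,0,-0.002],[0,0,0],[0,0,0]], angular=[[0,0,0],[0,0,0],[0,0,0]], hand=[0,0,0])

```text
clock: 5.58
position: [0.5103, 0.0855, 0.3633]
ee_rot: [0.0, -0.017, 1.0, 0.0]
contact_force: [-0.5, 0.3, 3.2]
width: 0.0251
gripper_force: 60.1
```

carry_out(linear=[[0,0,-0.001],[0,0,0],[0,0,0]], angular=[[0,0,0],[0,0,0],[0,0,0]], hand=[0,0,0])

```text
clock: 5.83
position: [0.5103, 0.0855, 0.3631]
ee_rot: [0.001, -0.017, 1.0, 0.0]
contact_force: [-1.3, 0.3, 5.6]
width: 0.0255
gripper_force: 60.3
```

Contact is at TCP z ≈ 0.3635. I lift about 2.2 mm and start the sweep at about 28 mm/s.

carry_out(linear=[[0,0,0.003],[0,0,0.0035],[0,0,0],[0,0,0],[0.0006,-0.0022,0],[0.0012,-0.0045,0],[0.0013,-0.0045,0],[0.0012,-0.0045,0]], angular=[[0,0,0],[0,0,0],[0,0,0],[0,0,0],[0,0,0],[0,0,0],[0,0,0],[0,0,0]], hand=[0,0,0,0,0,0,0,0])

```text
clock: 6.5
position: [0.5125, 0.0773, 0.3653]
ee_rot: [-0.0, -0.017, 1.0, 0.0]
contact_force: [0.2, -0.4, -1.9]
width: 0.0251
gripper_force: 59.6
```

carry_out(linear=[[0.0012,-0.0045,0],[0.0013,-0.0045,0],[0.0012,-0.0045,0],[0.0013,-0.0045,0],[0.0013,-0.0045,0],[0.0012,-0.0045,0],[0.0013,-0.0045,0],[0.0013,-0.0045,0]], angular=[[0,0,0],[0,0,0],[0,0,0],[0,0,0],[0,0,0],[0,0,0],[0,0,0],[0,0,0]], hand=[0,0,0,0,0,0,0,0])

```text
clock: 7.17
position: [0.5176, 0.0594, 0.3655]
ee_rot: [0.0, -0.017, 1.0, 0.0]
contact_force: [-0.2, -0.2, -1.8]
width: 0.025
gripper_force: 59.6
```

carry_out(linear=[[0.0012,-0.0045,0],[0.0013,-0.0045,0],[0.0012,-0.0045,0],[0.0013,-0.0045,0],[0.0013,-0.0045,0],[0.0012,-0.0045,0],[0.0013,-0.0045,0],[0.0013,-0.0045,0]], angular=[[0,0,0],[0,0,0],[0,0,0],[0,0,0],[0,0,0],[0,0,0],[0,0,0],[0,0,0]], hand=[0,0,0,0,0,0,0,0])

```text
clock: 7.83
position: [0.5226, 0.0414, 0.3655]
ee_rot: [0.0, -0.017, 1.0, 0.0]
contact_force: [-0.2, 0.3, -1.3]
width: 0.0255
gripper_force: 59.6
```

carry_out(linear=[[0.0012,-0.0045,0],[0.0013,-0.0045,0],[0.0012,-0.0045,0],[0.0013,-0.0045,0],[0.0013,-0.0045,0],[0.0012,-0.0045,0],[0.0013,-0.0045,0],[0.0013,-0.0045,0]], angular=[[0,0,0],[0,0,0],[0,0,0],[0,0,0],[0,0,0],[0,0,0],[0,0,0],[0,0,0]], hand=[0,0,0,0,0,0,0,0])

```text
clock: 8.5
position: [0.5277, 0.0234, 0.3655]
ee_rot: [-0.0, -0.017, 1.0, 0.0]
contact_force: [0.3, -0.0, -2.2]
width: 0.0254
gripper_force: 59.6
```

carry_out(linear=[[0.0012,-0.0045,0],[0.0013,-0.0045,0],[0.0012,-0.0045,0],[0.0013,-0.0045,0],[0.0013,-0.0045,0],[0.0012,-0.0045,0],[0.0013,-0.0045,0],[0.0013,-0.0045,0]], angular=[[0,0,0],[0,0,0],[0,0,0],[0,0,0],[0,0,0],[0,0,0],[0,0,0],[0,0,0]], hand=[0,0,0,0,0,0,0,0])

```text
clock: 9.17
position: [0.5327, 0.0054, 0.3655]
ee_rot: [0.0, -0.017, 1.0, 0.0]
contact_force: [-0.4, -0.1, -1.3]
width: 0.025
gripper_force: 59.6
```

carry_out(linear=[[0.0012,-0.0045,0],[0.0013,-0.0045,0],[0.0012,-0.0045,0],[0.0013,-0.0045,0],[0.0013,-0.0045,0],[0.0012,-0.0045,0],[0.0013,-0.0045,0],[0.0013,-0.0045,0]], angular=[[0,0,0],[0,0,0],[0,0,0],[0,0,0],[0,0,0],[0,0,0],[0,0,0],[0,0,0]], hand=[0,0,0,0,0,0,0,0])

```text
clock: 9.83
position: [0.5378, -0.0126, 0.3655]
ee_rot: [0.0, -0.017, 1.0, 0.0]
contact_force: [-0.4, 0.4, -1.7]
width: 0.0253
gripper_force: 59.6
```

carry_out(linear=[[0.0012,-0.0045,0],[0.0013,-0.0045,0],[0.0012,-0.0045,0],[0.0013,-0.0045,0],[0.0013,-0.0045,0],[0.0012,-0.0045,0],[0.0013,-0.0045,0],[0.0013,-0.0045,0]], angular=[[0,0,0],[0,0,0],[0,0,0],[0,0,0],[0,0,0],[0,0,0],[0,0,0],[0,0,0]], hand=[0,0,0,0,0,0,0,0])

```text
clock: 10.5
position: [0.5428, -0.0306, 0.3655]
ee_rot: [-0.0, -0.017, 1.0, 0.0]
contact_force: [0.8, -0.9, -1.0]
width: 0.0256
gripper_force: 59.6
```

carry_out(linear=[[0.0013,-0.0045,0],[0.0013,-0.0045,0],[0.0013,-0.0045,0],[0.0013,-0.0045,0],[0.0013,-0.0045,0],[0.0013,-0.0045,0],[0.0013,-0.0045,0],[0.0013,-0.0045,0]], angular=[[0,0,0],[0,0,0],[0,0,0],[0,0,0],[0,0,0],[0,0,0],[0,0,0],[0,0,0]], hand=[0,0,0,0,0,0,0,0])

```text
clock: 11.17
position: [0.548, -0.0486, 0.3655]
ee_rot: [-0.0, -0.017, 1.0, 0.0]
contact_force: [-0.2, -1.0, -1.5]
width: 0.0255
gripper_force: 59.6
```

carry_out(linear=[[0.0013,-0.0045,0],[0.0013,-0.0045,0],[0.0013,-0.0045,0],[0.0013,-0.0045,0],[0.0013,-0.0045,0],[0.0013,-0.0045,0],[0.0013,-0.0045,0],[0.0013,-0.0045,0]], angular=[[0,0,0],[0,0,0],[0,0,0],[0,0,0],[0,0,0],[0,0,0],[0,0,0],[0,0,0]], hand=[0,0,0,0,0,0,0,0])

```text
clock: 11.83
position: [0.5532, -0.0666, 0.3655]
ee_rot: [0.0, -0.017, 1.0, 0.0]
contact_force: [-0.7, 0.2, -1.5]
width: 0.0255
gripper_force: 59.6
```

carry_out(linear=[[0.0013,-0.0045,0],[0.0013,-0.0045,0],[0.0013,-0.0045,0],[0.0013,-0.0045,0],[0.0006,-0.0022,0],[0,0,0],[0,0,0],[0,0,0]], angular=[[0,0,0],[0,0,0],[0,0,0],[0,0,0],[0,0,0],[0,0,0],[0,0,0],[0,0,0]], hand=[0,0,0,0,0,0,0,0])

```text
clock: 12.5
position: [0.556, -0.0764, 0.3655]
ee_rot: [-0.0, -0.017, 1.0, 0.0]
contact_force: [-0.6, -0.1, -1.3]
width: 0.0253
gripper_force: 59.6
```

Run:
```python
from h import *
s=save('side','side3.png'); t=save('top','top3.png')
st=manip.get_state(); P=st['position']; print(P,st['contact_force'])
a=proj('side',(P[0],P[1],.099)); print('tip proj',a)
x,y=int(a[0]),int(a[1]); c=s[y-60:y+40,x-60:x+60,::-1]
cv2.imwrite('pics/c4.png',cv2.resize(c,None,fx=6,fy=6,interpolation=cv2.INTER_CUBIC)); print('crop',x-60,y-60)
```

```text
[ 0.55598424 -0.07639756  0.36546641] [ 0.09425032  0.8263429  -1.06374137]
tip proj [302.00982929 224.93086028]
crop 242 164
```

View pics/c4.png

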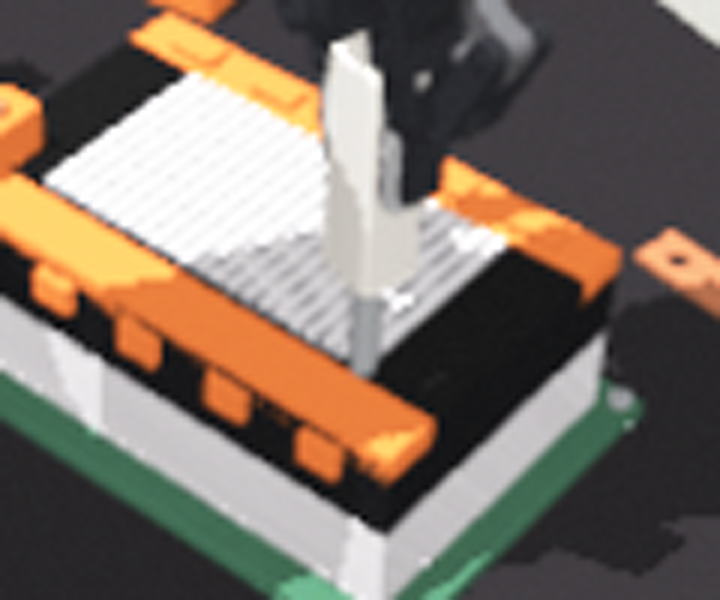

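The picture shows the tip at about (302.4,226.2), at the seam's plain end beside the plates' corner, so the seam is covered. Next is the valve.

carry_out(linear=[[0,0,0.02],[0,0,0.03],[-0.01,-0.03,0.01],[-0.018,-0.05,0],[-0.022,-0.06,0],[-0.022,-0.06,0],[-0.022,-0.06,0],[-0.022,-0.06,0]], angular=[[0,0,0],[0,0,0],[0,0,0],[0,0,0],[0,0,0],[0,0,0],[0,0,0],[0,0,0]], hand=[0,0,0,0,0,0,0,0])

```text
clock: 13.27
position: [0.4974, -0.2376, 0.3965]
ee_rot: [0.001, -0.017, 1.0, -0.0]
contact_force: [1.4, 0.1, -1.4]
width: 0.0251
gripper_force: 59.4
```

carry_out(linear=[[-0.02,-0.058,0],[-0.017,-0.046,0],[-0.009,-0.025,0],[0,0,-0.025],[0,0,-0.02],[0,0,0],[0,0,0],[0,0,0]], angular=[[0,0,0],[0,0,0],[0,0,0],[0,0,0],[0,0,0],[0,0,0],[0,0,0],[0,0,0]], hand=[0,0,0,0,0,0,0,0])

```text
clock: 13.93
position: [0.4755, -0.3003, 0.3733]
ee_rot: [0.0, -0.018, 1.0, 0.0]
contact_force: [-0.8, -0.5, -0.7]
width: 0.0252
gripper_force: 59.4
```

Run:
```python
from h import *
s=save('side','side4.png'); t=save('top','top4.png')
st=manip.get_state(); P=st['position']; print(P,st['contact_force'])
a=proj('side',P-[0,0,.2665]); print('tip proj',a)
x,y=int(a[0]),int(a[1]); c=s[y-60:y+40,x-60:x+60,::-1]
cv2.imwrite('pics/c5.png',cv2.resize(c,None,fx=6,fy=6,interpolation=cv2.INTER_CUBIC)); print('crop',x-60,y-60)
```

```text
[ 0.47549913 -0.30044984  0.37359535] [ 0.29233563 -0.52708129 -1.58100117]
tip proj [337.97283841 312.27547347]
crop 277 252
```

View pics/c5.png

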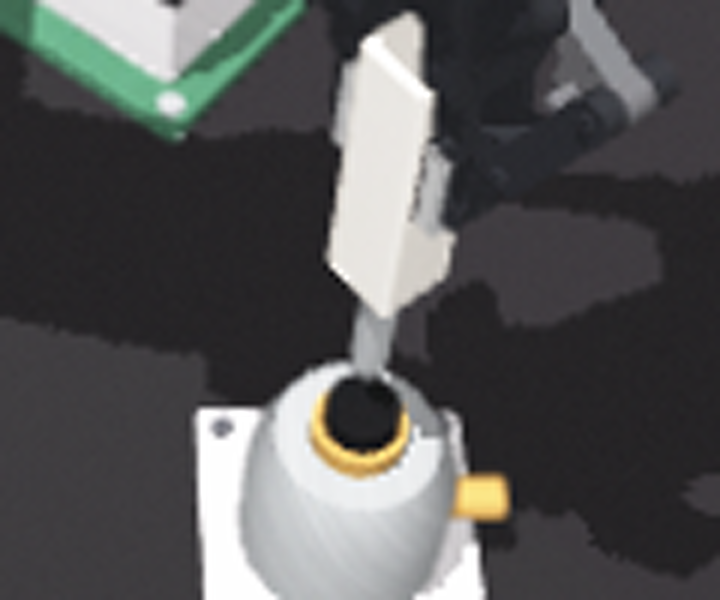

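The picture shows the tip at (338.5,314.5) just above the grey valve's black cap at (337.7,320), on its axis. I press in small steps, with mid-travel expected at TCP z ≈ 0.3465.

carry_out(linear=[[0,0,-0.012],[0,0,-0.012],[0,0,-0.01],[0,0,0],[0,0,0]], angular=[[0,0,0],[0,0,0],[0,0,0],[0,0,0],[0,0,0]], hand=[0,0,0,0,0])

```text
clock: 14.45
position: [0.475, -0.3009, 0.3554]
ee_rot: [-0.0, -0.017, 1.0, 0.0]
contact_force: [-0.2, 0.3, -2.4]
width: 0.0247
gripper_force: 59.5
```

carry_out(linear=[[0,0,-0.004],[0,0,-0.004],[0,0,0],[0,0,0],[0,0,0]], angular=[[0,0,0],[0,0,0],[0,0,0],[0,0,0],[0,0,0]], hand=[0,0,0,0,0])

```text
clock: 14.87
position: [0.4751, -0.3011, 0.3524]
ee_rot: [0.0, -0.017, 1.0, -0.0]
contact_force: [-0.5, 0.4, 1.6]
width: 0.0254
gripper_force: 59.7
```

carry_out(linear=[[0,0,-0.004],[0,0,-0.003],[0,0,0],[0,0,0],[0,0,0]], angular=[[0,0,0],[0,0,0],[0,0,0],[0,0,0],[0,0,0]], hand=[0,0,0,0,0])

```text
clock: 15.28
position: [0.4751, -0.3011, 0.3488]
ee_rot: [0.0, -0.017, 1.0, -0.0]
contact_force: [0.2, -0.1, 3.8]
width: 0.0253
gripper_force: 60.0
```

carry_out(linear=[[0,0,-0.003],[0,0,-0.002],[0,0,0],[0,0,0],[0,0,0]], angular=[[0,0,0],[0,0,0],[0,0,0],[0,0,0],[0,0,0]], hand=[0,0,0,0,0])

```text
clock: 15.7
position: [0.4751, -0.3011, 0.3462]
ee_rot: [0.0, -0.017, 1.0, -0.0]
contact_force: [-0.2, -0.1, 5.3]
width: 0.0253
gripper_force: 60.2
```

Run:
```python
from h import *
F=[];Z=[]
for i in range(24):
    s=manip.get_image('side'); st=manip.get_state(); F.append(st['contact_force'][2]); Z.append(st['position'][2])
print(np.mean(F),np.std(F),np.mean(Z),np.std(Z),st['clock'])
cv2.imwrite('pics/c6.png',cv2.resize(s[275:375,280:400,::-1],None,fx=6,fy=6,interpolation=cv2.INTER_CUBIC))
```

```text
5.4587675636238755 0.41682356771158563 0.3462545918215339 1.182204797908861e-05 16.9
```

View pics/c6.png

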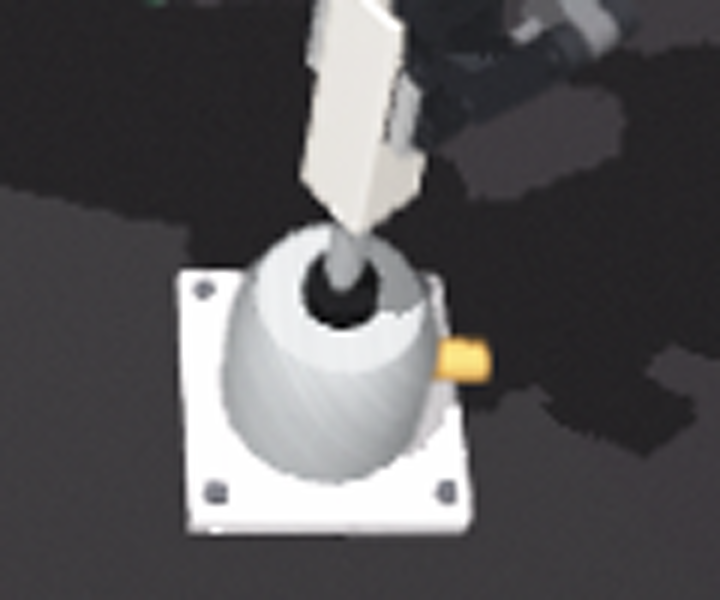

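The picture shows the tip on the cap at (337,321) with the brass shoulder just out of sight. Force gives 7.5 mm of travel and geometry 8.2 mm. I check by easing up 0.5 mm and counting brass pixels.

```bash
cat > br.py <<'E'
from h import *
F=[];B=[]
for i in range(10):
    s=manip.get_image('side'); st=manip.get_state(); F.append(st['contact_force'][2])
    c=s[310:335,325:349].astype(int); B.append(((c[...,0]-c[...,2])>25).sum())
t=manip.get_image('top')[225:250,386:408].astype(int)
print('F',np.mean(F),'z',st['position'][2],'brass side',np.mean(B),'max r-b',(c[...,0]-c[...,2]).max(),'top',((t[...,0]-t[...,2])>25).sum(),(t[...,0]-t[...,2]).max(),st['clock'])
E
python3 br.py
```

```text
F 5.553599723152345 z 0.34624199856420784 brass side 0.0 max r-b 12 top 14 100 17.4
```

carry_out(linear=[[0,0,0.001],[0,0,0],[0,0,0]], angular=[[0,0,0],[0,0,0],[0,0,0]], hand=[0,0,0])

```text
clock: 17.7
position: [0.4751, -0.3011, 0.3467]
ee_rot: [0.0, -0.017, 1.0, -0.0]
contact_force: [-0.8, -0.4, 4.7]
width: 0.0254
gripper_force: 60.2
```

```bash
python3 br.py
```

```text
F 5.269840789624004 z 0.3466923423143097 brass side 69.1 max r-b 124 top 27 101 18.2
```

The ring appears between z = 0.3462 and 0.3467, so the shoulder is level at about 0.3465. I set that and hand in.

carry_out(linear=[[0,0,-0.0004],[0,0,0],[0,0,0],[0,0,0],[0,0,0],[0,0,0]], angular=[[0,0,0],[0,0,0],[0,0,0],[0,0,0],[0,0,0],[0,0,0]], hand=[0,0,0,0,0,0])

```text
clock: 18.75
position: [0.4751, -0.3011, 0.3465]
ee_rot: [0.0, -0.017, 1.0, -0.0]
contact_force: [-0.9, 0.6, 5.5]
width: 0.0254
gripper_force: 60.2
```

```bash
python3 br.py; python3 -c "
from rig import manip
print(manip.sign_off())"
```

```text
F 5.21410291232109 z 0.346530826749167 brass side 68.2 max r-b 125 top 26 101 19.25
the job is handed in; nothing more can be done
None
```

I swept the whole seam from the terminal-block end to the plain end at about 28 mm/s with the tip about 2 mm above it, and handed the job in at about 19 s with the probe still gripped and holding the valve stem at mid-travel, its shoulder level with the rim to within about 0.3 mm.

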